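Zero the peak pointer, fit the bayonet lid and hold it at the vent mark

ROBOT

A 6-joint arm with a two-finger parallel gripper is mounted at the origin on the work surface. World frame = base frame: x ahead of the robot, y to its left, z up, the work surface at z = 0. Lengths are in m, angles in rad, forces in N, time in s.
With the tool pointing down it reaches from about 0.35 to 0.95 m from the base axis. Payload 17.4 kg.
Tool frame: the origin (TCP) lies at the very end of the fingers, on their centre line; the grasp point (between the pads) lies 19 mm behind it; z points along the fingers, y is the line along which they close (so a half turn about z gives the same grasp; the last joint's range is limited). The gripper opens to 93 mm and grips with 3 to 60 N. Pads are 15 mm wide; open, the fingers measure 128 mm over their backs; the gripper's body (75 mm by 188 mm) begins 65 mm behind the grasp point.
Start: joints at [1.076, 0.116, 1.442, -0, 1.584, -0.038], TCP at [0.298, 0.606, 0.219] pointing down, gripper open.
Joint ranges: [-2.83, 2.83], [-0.83, 2.19], [0.07, 2.5], [-1.14, 4.28], [0.01, 3], [-2.97, 2.97]. Speed limits (rad/s): [1.89, 1.89, 2.22, 3.14, 3.14, 3.14].

INTERFACE

Orientations are given as a rotation vector (axis times angle).
In Python, from cell import read_state, viewer, ctrl, nets gives the robot as it stands.
- The arm moves only by the shell command python3 -m creep 'ROWS' [OPENING] [FORCE]. ROWS is JSON, a list of rows, each an object of numbers: "tx", "ty", "tz": the shift along the world's x, y, z in mm; "turn": the turn about the world's z in units of 5 degrees (1.0 is 5 degrees). A call has 1 to 10 rows; each row is the pose to reach, as a shift and turn from the pose commanded when the call began; what a row does not reach only later rows make up. A row lasts 1/10 s, in which the tool goes at most 50 mm and 8.59 degrees, less where a joint would pass 70% of its speed; a pose out of reach is approached as far as the arm can. A call with a gripper value outside its range is refused whole. OPENING is the opening, from 0 (shut) to 1 (fully open), set as the call begins (- or left out, the last holds). The fingers move at their own pace and stop on an object; FORCE is the grip in N (left out, the last holds). Time passes only in rows, so rows that repeat a pose let the fingers close. It gives the time, the measured TCP pose, the force, the opening and the grip force at its end, in the units of the state.
- read_state(): the state, without advancing time (a new reading comes with each control period).
- viewer.get_image(name): name is "scene" or "top" or "wrist"; returns the picture (400x640x3 uint8, red, green, blue); there is no depth.
- viewer.camera_model(name): a dict with "fx", "fy", "cx", "cy" (pixels), "pose" (4x4, takes a point from camera to world coordinates); the wrist camera has in their place "tool_from_camera" (4x4, takes a point from camera to tool coordinates, whose origin is the TCP and whose axes are the flange's). Camera axes: x right, y up, looking along -z (the intrinsics and any distortion apply to the point x, -y, -z); pixel columns grow to the right and rows downward; lengths in m; the calibration is good to about 2 mm. A picture is of the moment at which its call begins: read the wrist's pose just before it. camera_model takes no time and is no camera call.
- ctrl.close_job(): hands the job in; it is judged then, once.
Trained networks look in the newest picture that a camera, given by its name, has taken for a name from the list of things; names that differ only in an ending like _2 or _b are one class to them, and where a whole thing is asked for, a point or a joint stands for the part that bears it (a point fixed in the world has none). Each returns a list of dicts, best first, with "confidence" (0 to 1); they miss things now and then, are a little off and sometimes report something else, mostly with a low value. They report only what shows in the picture. A call takes as long as a camera call. They do not tell look-alikes from the thing itself.
- nets.spot_in(camera, query): "box" ([left, top, right, bottom] in pixels, round what is visible of it).
- nets.mark_of(camera, query): "point" ([row, column] in pixels: a listed point, or the origin of a listed thing).
The state is a dict: "t": time; "qpos": joint angles; "dq": joint speeds; "joint_efforts": joint torques, N m; "position": TCP position; "tcp_rot": TCP orientation; "wrist_force": force on the tool from outside, world axes, zero at the start; "ft_torque": the same for the moment, N m; "width": finger opening in m; "grasp_force": force on a finger pad.
Only numpy, scipy, OpenCV 4.12 (cv2) and the standard library are available. Lean on these libraries where they do the work, as an engineer would, in place of code of your own. Each camera call takes 0.05 s, during which the arm holds its last target. There are 200 camera calls.

TASK

Get the watch leak tester ready for a test: first turn the gauge's peak-pointer knob counter-clockwise back to its zero stop. Then take the lid by its bar, drop it fully home in the chamber with its two lugs through the two slots, and twist it clockwise to the halfway (vent) mark on the rim, an eighth of a turn from the slots and well short of the lock click. Finish holding it there: a spring turns it back if you let go, so keep the grip on the lid, with the lid seated; leave the other things on the bench alone.

Things in the scene. Friction and masses are not known exactly. Their poses are not given: they have to be found in the camera images.
- tester: Watch leak tester, fixed: grey base plate 120 (x) x 250 (y) x 12 mm high. Origin: centre of its underside, on the bench; z up. A round aluminium chamber (diameter 92 mm, rim 72 mm above the bench) stands 70 mm towards its +y; a round gauge (diameter 100 mm, face 34 mm above the bench) 70 mm towards its -y.
- chamber_mouth (a point): Centre of the chamber's mouth, level with the rim, 72 mm above the bench; axes as the tester's. Two lips (6 mm thick, bore diameter 56 mm) leave two slots 18 mm wide, at its +x and -x, where the bore is 72 mm wide, as it is below the lips. Clockwise (from above) from each slot the rim has two dots at 90 degrees: the lock click.
- return_ring (a joint): Spring ring under the chamber's lips, rad, 0 at rest. The lid's lugs meet its posts about 0.1 rad clockwise of the slots and push it on, so it reads about 0.1 less than the lid's turn. It turns the lid back with about 0.08 N m at first, 0.14 N m at the halfway mark. Spring pins start to rub on the lugs at about 60 degrees of lid turn and click in behind them at about 90.
- peak_knob (a joint): Peak-pointer reset knob on the gauge, rad: 0 at its zero stop, growing clockwise seen from above, to 2.3. Stays where it is left (friction 0.03 N m). Its grip is a black upright bar 40 mm long, 11 mm thick, 26 mm high. At 0 the bar lies along the tester's x and the needle points to the tester's +x, at a steel pin.
- knob_grip (a point): Point on the knob's axis inside the bar, 59.5 mm above the bench, 10 mm below the bar's top and 16 mm above its foot; turns with the knob, its x axis runs along the bar towards the needle.
- lid: Loose steel lid, about 150 g, upright on the bench; origin: centre of its underside, z up. Plug diameter 51, height 16 mm; at its foot two lugs 12 mm wide, 5 thick, reach 33.5 mm from the axis along +x and -x; flange diameter 72, 16 to 21 mm up; black bar 50 mm long (x), 12 thick (y), 21 to 51 mm up. Seated, the flange rests on the rim, the origin 16 mm below chamber_mouth. Same after half a turn.
- pocket_watch: Silver hunter-case pocket watch, diameter 48 mm, 14 mm high, lying loose; origin at the centre of its underside. Leave alone.
- wristwatch: Gold wristwatch laid flat, 145 mm long along its y, 10 mm high, loose; origin at the centre of its underside. Leave alone.
- case_opener: Steel case opener, 155 mm long along its x, 22 mm thick, loose; origin under its middle, on the bench. Leave alone.
- parts_tray: Black plastic parts tray with cells, 120 x 160 x 22 mm, fixed; origin at the centre of its underside.
- vent_mark (a point): Halfway mark: a dark raised line on the chamber's rim, 41 mm from its axis, 45 degrees clockwise (from above) of the +x slot; a second line is across the mouth from it. The lid is at the mark when its bar points at the two lines.
There are look-alikes about, which are no part of the job. Of the things like the lid, leave any that is green; of the rest the larger one is meant.

How it is judged:
On the way, in this order (a step that is already met when the one before it is completed fails the run):
1. the peak pointer is back at its zero stop, with the lid not yet in the chamber (value of joint peak_knob below 0.06 rad and horizontal distance between lid and chamber_mouth above 0.05 m), for 0.2 s.
2. the lid is fully home in the chamber, lugs through the slots (z of lid in the frame of chamber_mouth below -0.0125 m and horizontal distance between lid and chamber_mouth below 0.005 m and angle between the x axis of lid and the x axis of chamber_mouth, either way round below 0.35 rad), for 0.1 s.
At the end, for the whole second after the job is handed in: The peak knob is at zero (within 0.08 rad); the lid sits in the chamber within 3.5 mm of fully down, upright and centred within 5 mm, turned clockwise 45 degrees from the slots within 10 degrees, still (under 0.15 rad/s), and the fingers still grip it (over 2 N) (value of joint peak_knob below 0.08 rad and z of lid in the frame of chamber_mouth below -0.0125 m and horizontal distance between lid and chamber_mouth below 0.005 m and angle between lid's own z axis and vertical below 0.1 rad and angle between the x axis of lid and the x axis of chamber_mouth, either way round between 0.61 and 0.96 rad and value of joint return_ring between 0.45 and 0.95 rad and angular speed of lid below 0.15 rad/s and contact force between the fingers and lid above 2 N); the arm keeps its last pose, push and grip.
It fails at once if the lid was turned on to the lock click (value of joint return_ring above 1.4 rad).
It fails at once if the pocket watch was disturbed (distance of pocket_watch from where it was at the start of the episode above 0.02 m).
It fails at once if the wristwatch was disturbed (distance of wristwatch from where it was at the start of the episode above 0.02 m).
It fails at once if the case opener was disturbed (distance of case_opener from where it was at the start of the episode above 0.02 m).
It also fails if it takes over 58 s, if anything falls off the work surface, if the arm or the gripper's body presses on something with over 40 N, if the wrist force passes 120 N, or if a joint passes its speed limit or range.

## Working session

There is one attempt and no reset: what is moved stays moved. The work goes in short steps, Python scripts to look and compute and a shell command to move; the robot and the scene stay as the last step left them, time stands still between calls to the robot, and variables do not carry over. Pictures are saved under pics/ and viewed, at most 10 in all, crops included, and the job is handed in when it is done.

```bash
mkdir -p pics; ls; cat > h.py <<'E'
import numpy as np, cv2
from cell import read_state, viewer, ctrl, nets
from scipy.spatial.transform import Rotation as R
def cam(name):
    m=viewer.camera_model(name)
    if 'pose' in m: P=np.array(m['pose'])
    else:
        s=read_state(); T=np.eye(4); T[:3,:3]=R.from_rotvec(s['tcp_rot']).as_matrix(); T[:3,3]=s['position']
        P=T@np.array(m['tool_from_camera'])
    return m,P
def ray(mp,row,col,z):
    m,P=mp
    d=P[:3,:3]@np.array([(col-m['cx'])/m['fx'],-(row-m['cy'])/m['fy'],-1])
    o=P[:3,3]; return o+d*(z-o[2])/d[2]
def pix(mp,p):
    m,P=mp; q=P[:3,:3].T@(np.array(p)-P[:3,3]); return np.array([m['cy']-m['fy']*q[1]/-q[2], m['cx']+m['fx']*q[0]/-q[2]])
E
python3 - <<'E'
from h import *
s=read_state();print(s)
for c in ['scene','top']:
    im=viewer.get_image(c);cv2.imwrite(f'pics/{c}0.png',im[:,:,::-1]);mp=cam(c);print(c,mp[0])
    for q,z in [('tester',0),('chamber_mouth',.072),('knob_grip',.0595),('lid',0),('vent_mark',.072),('pocket_watch',0),('wristwatch',0),('case_opener',0),('parts_tray',0)]:
        for r in nets.mark_of(c,q)[:4]: print(c,q,round(r['confidence'],2),np.round(r['point']),np.round(ray(mp,*r['point'],z),4))
E
```

```text
pics
{'t': 0.0, 'qpos': array([ 1.07622614e+00,  1.16487797e-01,  1.44226768e+00, -1.62737573e-05,
        1.58401704e+00, -3.77776914e-02]), 'dq': array([ 0.00070041,  0.00052501, -0.00029928,  0.00033884, -0.00116798,
       -0.00099177]), 'joint_efforts': array([-5.15146312e-04, -7.21278691e+01, -6.22593784e+01,  7.80141028e-02,
        2.40248919e-02, -1.82664835e-04]), 'position': array([0.29762193, 0.60560784, 0.21790246]), 'tcp_rot': array([-7.11239420e-01, -3.05972031e+00,  1.79462743e-03]), 'wrist_force': array([-0.63215627, -0.17673081, -0.06751662]), 'ft_torque': array([-0.04356372, -0.03893682, -0.01696   ]), 'grasp_force': 0.0, 'width': 0.09292867309124633}
scene {'fx': 431.7276838793714, 'fy': 431.7276838793714, 'cx': 327.45303728188725, 'cy': 198.2671363623509, 'pose': array([[-0.59217911, -0.60863347,  0.52809961,  1.14289272],
       [ 0.80580527, -0.44619658,  0.38934109,  0.44770191],
       [-0.00132978,  0.65610511,  0.75466835,  0.90195347],
       [ 0.        ,  0.        ,  0.        ,  1.        ]])}
scene tester 0.74 [216. 363.] [0.5057 0.0956 0.    ]
scene 
[... 1075 characters left out ...]
      [ 0.        ,  0.        ,  0.        ,  1.        ]])}
top tester 0.7 [223. 291.] [0.5084 0.0886 0.    ]
top knob_grip 0.57 [222. 314.] [0.5066 0.032  0.0595]
top lid 0.82 [236. 189.] [0.4718 0.3452 0.    ]
top lid 0.62 [286. 168.] [0.3487 0.3879 0.    ]
top lid 0.6 [287. 220.] [0.3468 0.26   0.    ]
top vent_mark 0.87 [207. 272.] [0.5377 0.1327 0.072 ]
top pocket_watch 0.83 [253. 436.] [ 0.4385 -0.2792  0.    ]
top wristwatch 0.63 [118. 307.] [0.7889 0.0522 0.    ]
top wristwatch 0.53 [163. 182.] [0.6609 0.3727 0.    ]
top case_opener 0.95 [161. 421.] [ 0.677  -0.2475  0.    ]
top parts_tray 0.95 [160. 182.] [0.6675 0.3747 0.    ]
top parts_tray 0.2 [208. 272.] [0.5455 0.139  0.    ]
```

```bash
python3 - <<'E'
import cv2
a=cv2.imread('pics/top0.png')[130:330,130:360]
cv2.imwrite('pics/topc.png',cv2.resize(a,None,fx=3,fy=3,interpolation=2)[:600])
E
```

```text
(no output)
```

View pics/topc.png

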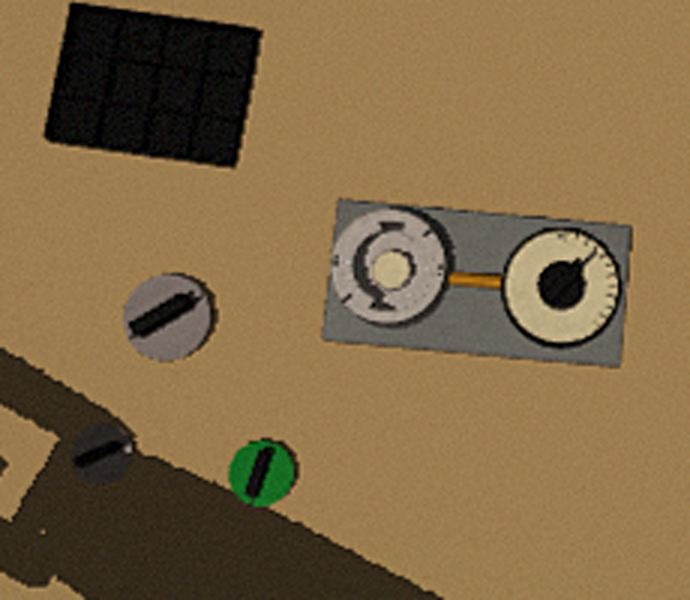

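View pics/scene0.png

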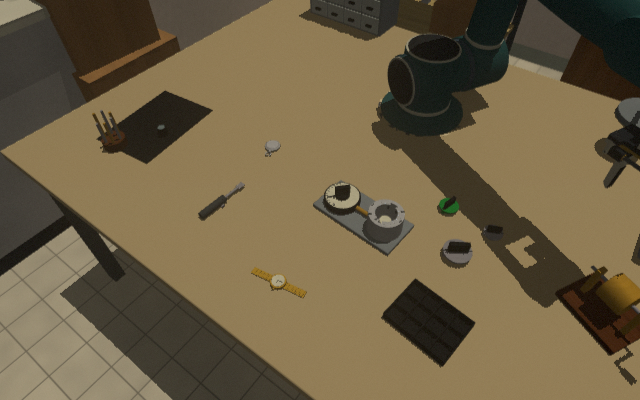

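The top crop shows the large grey lid at about pixel (186,235), a smaller dark one and a green one. The chamber is at (261,219) and the gauge at (317,225), with its needle about 40° clockwise. Next I'll measure from closer with the wrist camera.

```bash
python3 - <<'E'
from h import *
s=read_state();M=R.from_rotvec(s['tcp_rot']).as_matrix();print(M.round(3));print(viewer.camera_model('wrist'))
E
python3 -m creep '[{"tz":50},{"ty":-40,"tx":20,"tz":80},{"ty":-80,"tx":40,"tz":100},{"ty":-120,"tx":60,"tz":110},{"ty":-160,"tx":80,"tz":120},{"ty":-200,"tx":100,"tz":120},{"ty":-240,"tx":120,"tz":120},{"ty":-280,"tx":130,"tz":120},{"ty":-320,"tx":130,"tz":120},{"ty":-350,"tx":130,"tz":120}]'
```

```text
[[-0.897  0.441  0.   ]
 [ 0.441  0.897  0.   ]
 [-0.     0.    -1.   ]]
{'fx': 338.80445322144817, 'fy': 338.80445322144817, 'cx': 316.38312267627003, 'cy': 200.5094369940709, 'tool_from_camera': array([[-9.21286138e-04,  9.63010772e-01,  2.69461322e-01,
         7.56885686e-02],
       [ 9.99999576e-01,  8.90687690e-04,  2.35818287e-04,
         4.16539466e-04],
       [-1.29103318e-05,  2.69461424e-01, -9.63011184e-01,
        -1.66486128e-01],
       [ 0.00000000e+00,  0.00000000e+00,  0.00000000e+00,
         1.00000000e+00]])}invalid input
```

```bash
python3 -m creep '[{"tx":0,"ty":0,"tz":50,"turn":0},{"tx":20,"ty":-40,"tz":80,"turn":0},{"tx":40,"ty":-80,"tz":100,"turn":0},{"tx":60,"ty":-120,"tz":110,"turn":0},{"tx":80,"ty":-160,"tz":120,"turn":0},{"tx":100,"ty":-200,"tz":120,"turn":0},{"tx":120,"ty":-240,"tz":120,"turn":0},{"tx":130,"ty":-280,"tz":120,"turn":0},{"tx":130,"ty":-320,"tz":120,"turn":0},{"tx":130,"ty":-350,"tz":120,"turn":0}]'; echo rc $?; python3 -m creep --help|head; python3 -c "
from h import *;print(read_state()['t'],read_state()['position'])"
```

```text
t: 2.0
position: [0.4277, 0.2538, 0.3388]
tcp_rot: [0.713, 3.059, 0.0]
wrist_force: [0.6, -0.4, 0.5]
width: 0.0931
grasp_force: 0.0
rc 0
2.0 [0.42773781 0.2537504  0.33878758]invalid input: not JSON, or not a number
```

```bash
python3 - <<'E'
from h import *
c='wrist';mp=cam(c)
im=viewer.get_image(c);cv2.imwrite('pics/w1.png',im[:,:,::-1])
for q,z in [('tester',0),('chamber_mouth',.072),('knob_grip',.0595),('lid',0),('vent_mark',.072)]:
    for r in nets.mark_of(c,q)[:4]: print(q,round(r['confidence'],2),np.round(r['point']),np.round(ray(mp,*r['point'],z),4))
E
```

```text
tester 0.78 [244. 252.] [0.5057 0.0999 0.    ]
chamber_mouth 0.78 [244. 283.] [0.5042 0.1657 0.072 ]
lid 0.66 [ 70. 387.] [0.3616 0.3976 0.    ]
lid 0.65 [ 99. 298.] [0.3402 0.2686 0.    ]
lid 0.55 [157. 386.] [0.4731 0.3484 0.    ]
vent_mark 0.68 [274. 275.] [0.5399 0.1331 0.072 ]
```

View pics/w1.png

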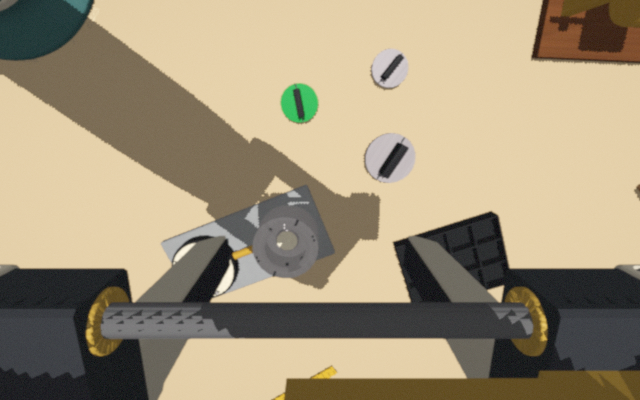

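The wrist picture shows the lid at (row 157, col 390), the small grey one at (70,388) and the green one at (103,299). The chamber is at about (242,285), and the fingers partly hide the gauge. Next: plate yaw and bar direction.

```bash
python3 - <<'E'
from h import *
t=cam('top')
C=np.array([(338,199),(632,226),(620,367),(323,340)])/3+130
P=np.array([ray(t,c[1],c[0],.012)[:2] for c in C]);print('top corners',P.round(4).tolist(),'ctr',P.mean(0))
for a,b in [(1,0),(2,3)]: d=P[a]-P[b]; print('yaw',np.degrees(np.arctan2(-d[1],-d[0]))-90,np.hypot(*d))
ch=ray(t,130+267/3,130+393/3,.072);kg=ray(t,130+286/3,130+562/3,.034);print(ch,kg)
f=lambda im,a,b,mp:[ray(mp,*p,.051)[:2] for p in (a,b)]
L=f(0,(130+330/3,130+132/3),(130+295/3,130+198/3),t);d=L[1]-L[0];print('lidbar top',np.mean(L,0),np.degrees(np.arctan2(d[1],d[0])),np.hypot(*d))
w=cam('wrist')
P=np.array([ray(w,r,c,.012)[:2] for c,r in [(163,243),(308,186),(333,250)]]);print(P.round(4).tolist())
d=P[1]-P[0];print('yaw',np.degrees(np.arctan2(d[1],d[0]))-90,np.hypot(*d))
# bar via threshold of dark pixels in wrist
im=cv2.imread('pics/w1.png',0)[130:185,360:420];ys,xs=np.nonzero(im<70)
q=np.array([ray(w,y+130,x+360,.051)[:2] for y,x in zip(ys,xs)]);(c,sz,a)=cv2.minAreaRect(q.astype(np.float32)*1000);print('bar wrist',c,sz,a,len(q))
E
python3 -m creep '[{"tx":30,"ty":-40,"tz":0,"turn":0},{"tx":60,"ty":-80,"tz":0,"turn":0},{"tx":90,"ty":-120,"tz":0,"turn":0},{"tx":120,"ty":-150,"tz":0,"turn":0},{"tx":140,"ty":-190,"tz":0,"turn":0},{"tx":140,"ty":-190,"tz":0,"turn":0},{"tx":140,"ty":-190,"tz":0,"turn":0}]'
python3 - <<'E'
from h import *
c='wrist';mp=cam(c)
im=viewer.get_image(c);cv2.imwrite('pics/w2.png',im[:,:,::-1])
for q,z in [('tester',0),('chamber_mouth',.072),('knob_grip',.0595),('vent_mark',.072)]:
    for r in nets.mark_of(c,q)[:4]: print(q,round(r['confidence'],2),np.round(r['point']),np.round(ray(mp,*r['point'],z),4))
E
```

```text
top corners [[0.5735, 0.2119], [0.5545, -0.0365], [0.4359, -0.027], [0.4546, 0.2198]] ctr [0.5045922  0.09202003]
yaw -4.370048651584426 0.24915202299149702
yaw -4.3394015695470785 0.24750619868631693
[0.5090932  0.15811434 0.072     ] [0.50022173 0.02249691 0.034     ]
lidbar top [0.47202305 0.34169517] -60.48525394673533 0.05875069318190634
[[0.4396, -0.0167], [0.458, 0.228], [0.5679, 0.2171]]
yaw -4.284271423772111 0.24540945287214494
bar wrist (468.48516845703125, 350.53179931640625) (15.375848770141602, 48.07483673095703) 32.4842529296875 401
t: 3.0
position: [0.5682, 0.0661, 0.3379]
tcp_rot: [-0.712, -3.058, 0.0]
wrist_force: [-1.7, -0.4, -0.2]
width: 0.0931
grasp_force: 0.0
chamber_mouth 0.63 [ 91. 368.] [0.5121 0.1642 0.072 ]
knob_grip 0.64 [132. 263.] [0.499  0.0241 0.0595]
knob_grip 0.58 [127. 538.] [0.6491 0.3433 0.0595]
vent_mark 0.79 [123. 354.] [0.5391 0.1328 0.072 ]
```

View pics/w2.png

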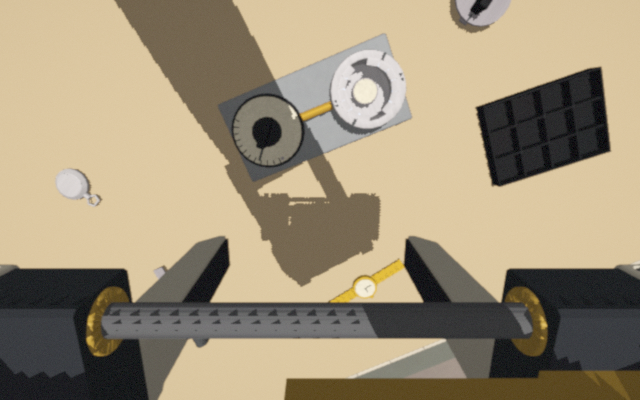

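The picture shows the gauge at (row 130, col 267) with the needle pointing down to (157,261). The chamber is at (90,367), and its slots look up and down the picture.

```bash
python3 - <<'E'
from h import *
w=cam('wrist')
a=ray(w,130,268,.034);b=ray(w,158,260,.036);d=b-a;print(a,np.degrees(np.arctan2(d[1],d[0])),np.hypot(d[0],d[1]))
im=cv2.imread('pics/w2.png')
# rectify around the gauge/chamber, plane z=.069, 0.25 mm/px; up=+x left=+y
def rect(z,c,half,s,name):
    n=int(2*half/s);g=np.arange(n)*s
    X=c[0]+half-g[:,None]+0*g;Y=c[1]+half-g[None,:]+0*g[:,None]
    m,P=w;q=(np.stack([X,Y,np.full_like(X,z)],-1)-P[:3,3])@P[:3,:3]
    o=cv2.remap(im,(m['cx']+m['fx']*q[...,0]/-q[...,2]).astype('f4'),(m['cy']-m['fy']*q[...,1]/-q[...,2]).astype('f4'),cv2.INTER_CUBIC)
    cv2.line(o,(n//2-8,n//2),(n//2+8,n//2),(0,0,255),1);cv2.line(o,(n//2,n//2-8),(n//2,n//2+8),(0,0,255),1);return o
cv2.imwrite('pics/r2.png',np.hstack([rect(.072,(.511,.162),.06,.0003,''),rect(.0695,(.5,.024),.06,.0003,'')]))
E
```

```text
[0.49933377 0.02733487 0.034     ] -44.05461452011475 0.039991367346296054
```

View pics/r2.png

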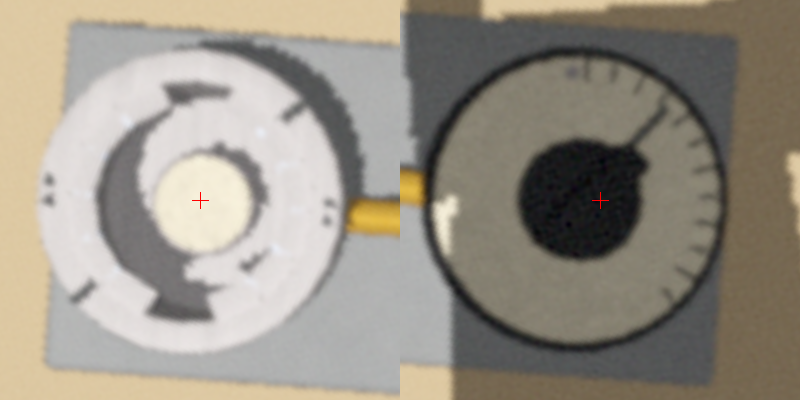

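```bash
python3 -m creep '[{"tx":-30,"ty":-20,"tz":-20,"turn":-1.2},{"tx":-60,"ty":-35,"tz":-60,"turn":-2.4},{"tx":-68,"ty":-41,"tz":-110,"turn":-3.6},{"tx":-68,"ty":-41,"tz":-160,"turn":-3.6},{"tx":-68,"ty":-41,"tz":-205,"turn":-3.6},{"tx":-68,"ty":-41,"tz":-225,"turn":-3.6},{"tx":-68,"ty":-41,"tz":-225,"turn":-3.6}]' 0.5 10
python3 - <<'E'
from h import *
c='wrist';mp=cam(c)
im=viewer.get_image(c);cv2.imwrite('pics/w3.png',im[:,:,::-1])
for r in nets.mark_of(c,'knob_grip')[:3]: print(r['confidence'],r['point'],ray(mp,*r['point'],.0595))
print(pix(mp,(.5,.0255,.0695)))
E
```

```text
t: 3.95
position: [0.4981, 0.0254, 0.1109]
tcp_rot: [-1.178, -2.908, 0.002]
wrist_force: [-0.3, -0.9, 0.8]
width: 0.0472
grasp_force: 0.0
0.68 [226.9, 320.3] [0.50256769 0.02466977 0.0595    ]
[228.63549391 318.60983825]
```

View pics/w3.png

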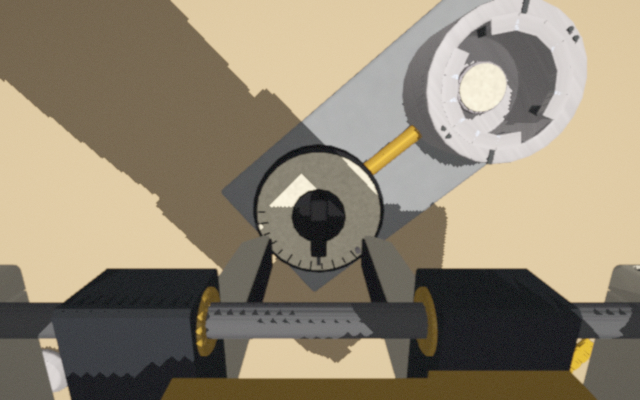

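The knob bar sits at (row 225, col 319), centred and aligned between the fingers, with the needle straight down. I'll descend and grip.

```bash
python3 -m creep '[{"tx":2,"ty":0,"tz":-35,"turn":0},{"tx":2,"ty":0,"tz":-65,"turn":0},{"tx":2,"ty":0,"tz":-65,"turn":0}]'
python3 -m creep '[{"tx":0,"ty":0,"tz":0,"turn":0},{"tx":0,"ty":0,"tz":0,"turn":0},{"tx":0,"ty":0,"tz":0,"turn":0},{"tx":0,"ty":0,"tz":0,"turn":0},{"tx":0,"ty":0,"tz":0,"turn":0}]' 0 15
```

```text
t: 4.35
position: [0.5009, 0.025, 0.0473]
tcp_rot: [-1.18, -2.909, 0.002]
wrist_force: [0.2, -0.5, 0.4]
width: 0.0465
grasp_force: 0.0
t: 4.85
position: [0.5017, 0.0245, 0.0493]
tcp_rot: [1.181, 2.911, -0.001]
wrist_force: [-20.7, -20.5, 16.2]
width: 0.0114
grasp_force: 15.1
```

```bash
python3 -m creep '[{"tx":-0.5,"ty":-0.5,"tz":1,"turn":0},{"tx":-1.5,"ty":-1.5,"tz":2,"turn":0},{"tx":-1.5,"ty":-1.5,"tz":2,"turn":0}]'
```

```text
t: 5.15
position: [0.5008, 0.024, 0.05]
tcp_rot: [1.181, 2.91, 0.004]
wrist_force: [13.0, 6.8, -15.1]
width: 0.0109
grasp_force: 15.0
```

```bash
python3 -m creep '[{"tx":0.5,"ty":0.4,"tz":-1,"turn":0},{"tx":0.5,"ty":0.4,"tz":-1,"turn":1},{"tx":0.5,"ty":0.4,"tz":-1,"turn":2},{"tx":0.5,"ty":0.4,"tz":-1,"turn":3},{"tx":0.5,"ty":0.4,"tz":-1,"turn":4},{"tx":0.5,"ty":0.4,"tz":-1,"turn":4}]'
```

```text
t: 5.75
position: [0.501, 0.0241, 0.0499]
tcp_rot: [0.655, 3.072, 0.001]
wrist_force: [2.0, 4.7, -0.1]
width: 0.0108
grasp_force: 15.0
```

```bash
python3 -m creep '[{"tx":0,"ty":0,"tz":0,"turn":1},{"tx":0,"ty":0,"tz":0,"turn":2},{"tx":0,"ty":0,"tz":0,"turn":3},{"tx":0,"ty":0,"tz":0,"turn":3.6},{"tx":0,"ty":0,"tz":0,"turn":3.6},{"tx":0,"ty":0,"tz":0,"turn":3.6}]'
python3 -c "
from h import *
s=read_state();print(s['ft_torque'],R.from_rotvec(s['tcp_rot']).as_matrix()[:,1])"
```

```text
t: 6.35
position: [0.501, 0.0241, 0.0499]
tcp_rot: [0.174, 3.136, 0.001]
wrist_force: [2.8, 4.9, 0.4]
width: 0.0108
grasp_force: 15.0
[ 0.87054304 -0.39076199  0.03095682] [1.10390262e-01 9.93887889e-01 9.24520534e-04]
```

```bash
python3 -m creep '[{"tx":0,"ty":0,"tz":0,"turn":0.4},{"tx":0,"ty":0,"tz":0,"turn":0.8},{"tx":0,"ty":0,"tz":0,"turn":0.8},{"tx":0,"ty":0,"tz":0,"turn":0.8}]'
python3 -c "
from h import *
s=read_state();print(s['ft_torque'],R.from_rotvec(s['tcp_rot']).as_matrix()[:,1])"
```

```text
t: 6.75
position: [0.501, 0.0241, 0.0499]
tcp_rot: [0.065, 3.14, 0.001]
wrist_force: [3.3, 3.9, -0.1]
width: 0.0109
grasp_force: 15.3
[ 0.86780112 -0.47134759 -0.27014435] [4.11168819e-02 9.99153935e-01 9.03078394e-04]
```

```bash
python3 -m creep '[{"tx":0,"ty":0,"tz":0,"turn":0},{"tx":0,"ty":0,"tz":0,"turn":0},{"tx":0,"ty":0,"tz":0,"turn":0},{"tx":0,"ty":0,"tz":40,"turn":0},{"tx":0,"ty":0,"tz":85,"turn":0},{"tx":0,"ty":30,"tz":120,"turn":-1},{"tx":-5,"ty":75,"tz":125,"turn":-2.5},{"tx":-10,"ty":120,"tz":125,"turn":-4},{"tx":-15,"ty":165,"tz":125,"turn":-5.5},{"tx":-20,"ty":210,"tz":125,"turn":-7}]' 0.5 15
python3 -m creep '[{"tx":-5,"ty":45,"tz":-10,"turn":-1.5},{"tx":-10,"ty":85,"tz":-30,"turn":-3},{"tx":-10,"ty":113,"tz":-50,"turn":-4.2},{"tx":-10,"ty":113,"tz":-50,"turn":-4.2},{"tx":-10,"ty":113,"tz":-50,"turn":-4.2}]'
python3 - <<'E'
from h import *
c='wrist';mp=cam(c)
im=viewer.get_image(c);cv2.imwrite('pics/w4.png',im[:,:,::-1])
for r in nets.mark_of(c,'lid')[:3]: print(r['confidence'],r['point'],ray(mp,*r['point'],.0))
print(nets.mark_of('top','knob_grip') and '')
cv2.imwrite('pics/t4.png',viewer.get_image('top')[:,:,::-1])
print(pix(mp,(.471,.347,.051)),read_state()['qpos'])
E
```

```text
t: 7.75
position: [0.4802, 0.2353, 0.1749]
tcp_rot: [1.011, 2.974, 0.0]
wrist_force: [0.8, -0.5, -0.3]
width: 0.0462
grasp_force: 0.0
t: 8.25
position: [0.4704, 0.3467, 0.1242]
tcp_rot: [-1.524, -2.747, 0.002]
wrist_force: [-0.0, -0.5, -0.0]
width: 0.0466
grasp_force: 0.0
0.96 [68.8, 231.8] [0.35733327 0.39918606 0.        ]
0.93 [194.1, 316.5] [0.47007122 0.34683853 0.        ]
0.58 [195.9, 151.0] [0.34617874 0.26777679 0.        ]

[211.85795792 317.63139723] [ 5.89711827e-01 -4.07516797e-02  1.75441072e+00 -1.31303604e-04
  1.42652368e+00  3.46343285e-02]
```

View pics/w4.png

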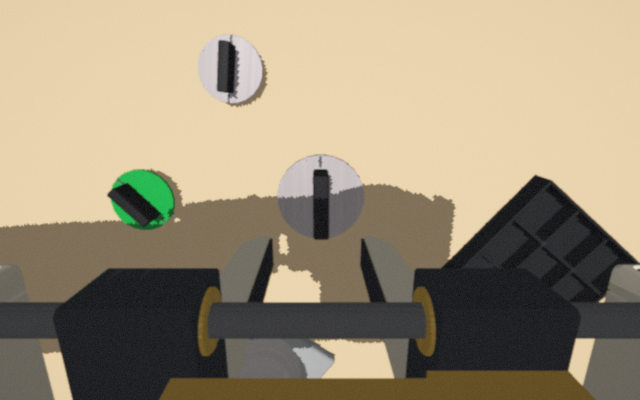

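The lid bar is at (row 205, col 320), upright in the picture, between the fingers and aligned.

```bash
python3 - <<'E'
from h import *
mp=cam('wrist')
print(ray(mp,196,320.5,.021),ray(mp,170,321,.051),ray(mp,228,321,.051),ray(mp,204,321,.051))
E
```

```text
[0.4721506  0.35095461 0.021     ] [0.4576413  0.37414833 0.051     ] [0.4811615  0.33645298 0.051     ] [0.47115493 0.3524903  0.051     ]
```

```bash
python3 - <<'E'
from h import *
t=cam('top');im=cv2.imread('pics/t4.png')
# darkest spoke direction between r=24 and 38 mm on gauge face z=.036
c=np.array([.5007,.0245]);g=cv2.cvtColor(im,6)
for a in range(-90,31,6):
    v=[]
    for r in np.arange(.024,.034,.002):
        p=pix(t,(c[0]+r*np.cos(np.radians(a)),c[1]+r*np.sin(np.radians(a)),.036));v.append(cv2.getRectSubPix(g,(1,1),(float(p[1]),float(p[0])))[0,0])
    print(a,int(np.mean(v)),end='; ')
E
```

```text
-90 203; -84 202; -78 197; -72 195; -66 199; -60 199; -54 198; -48 198; -42 199; -36 199; -30 202; -24 196; -18 178; -12 183; -6 81; 0 131; 6 188; 12 199; 18 196; 24 196; 30 196;
```

The needle is at -4° in the world frame, which is zero for the tester. Now I'll grip the lid.

```bash
python3 -m creep '[{"tx":0,"ty":3,"tz":-45,"turn":0},{"tx":0,"ty":3,"tz":-85,"turn":0},{"tx":0,"ty":3,"tz":-97,"turn":0},{"tx":0,"ty":3,"tz":-97,"turn":0}]'
python3 -m creep '[{"tx":0,"ty":0,"tz":0,"turn":0},{"tx":0,"ty":0,"tz":0,"turn":0},{"tx":0,"ty":0,"tz":0,"turn":0},{"tx":0,"ty":0,"tz":0,"turn":0},{"tx":0,"ty":0,"tz":0,"turn":0}]' 0 40
```

```text
t: 8.85
position: [0.4705, 0.3488, 0.0269]
tcp_rot: [-1.527, -2.744, 0.003]
wrist_force: [0.2, 0.0, 0.4]
width: 0.0464
grasp_force: 0.0
t: 9.35
position: [0.4709, 0.3499, 0.0282]
tcp_rot: [1.527, 2.745, 0.001]
wrist_force: [0.4, -0.3, 6.5]
width: 0.0119
grasp_force: 40.0
```

```bash
python3 -m creep '[{"tx":0,"ty":0,"tz":20,"turn":0},{"tx":0,"ty":0,"tz":60,"turn":0},{"tx":0,"ty":0,"tz":105,"turn":0},{"tx":0,"ty":0,"tz":115,"turn":0},{"tx":0,"ty":0,"tz":115,"turn":0}]'
python3 - <<'E'
from h import *
s=read_state();print(s['wrist_force'],s['ft_torque'])
c='wrist';mp=cam(c);im=viewer.get_image(c);cv2.imwrite('pics/w5.png',im[:,:,::-1])
M=R.from_rotvec(s['tcp_rot']).as_matrix()
for r in nets.mark_of(c,'lid')[:2]: print(r['confidence'],r['point'], M.T@(ray(mp,*r['point'],s['position'][2]-.0282)-s['position']))
# expected flange outline if centred
print([pix(mp,s['position']+M@np.array([.036*np.cos(a),.036*np.sin(a),.0072])).round(1).tolist() for a in np.radians([0,90,180,270])])
cv2.imwrite('pics/w5c.png',cv2.resize(im[120:320,200:440,::-1],None,fx=3,fy=3))
E
```

```text
t: 9.85
position: [0.4713, 0.3501, 0.1445]
tcp_rot: [1.527, 2.744, 0.004]
wrist_force: [-0.0, -0.1, -2.5]
width: 0.0118
grasp_force: 40.0
[-0.02606736 -0.12057612 -2.47258333] [-0.07024285  0.00807131 -0.01969531]
0.94 [193.8, 158.5] [ 0.02559154 -0.09373486  0.02791477]
0.87 [234.2, 312.3] [-0.00017575 -0.00272875  0.02819171]
[[184.3, 316.8], [247.7, 381.8], [304.9, 316.8], [247.8, 251.8]]
```

View pics/w5c.png

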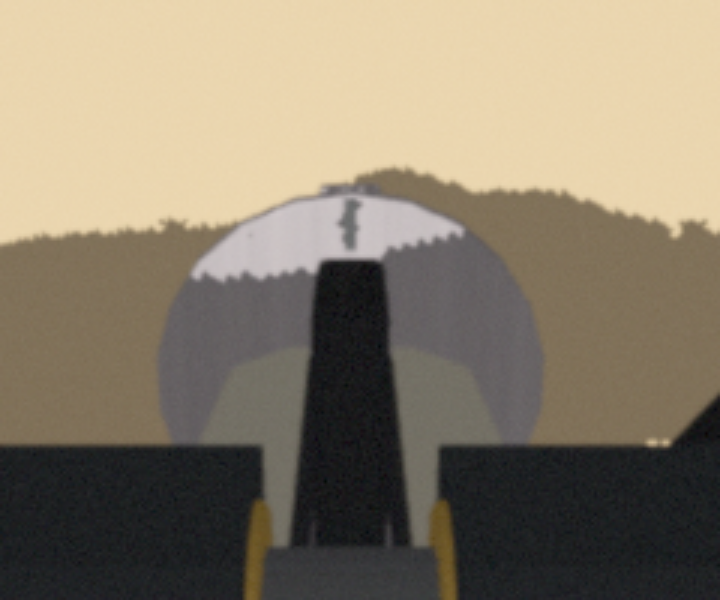

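The lid is centred and square in the grip: the flange edge is at row 184 against 184.3 expected, columns 253 to 382. I'll carry it to the chamber.

```bash
python3 -m creep '[{"tx":0,"ty":-20,"tz":10,"turn":1.2},{"tx":10,"ty":-60,"tz":15,"turn":2.7},{"tx":20,"ty":-100,"tz":15,"turn":4.2},{"tx":30,"ty":-140,"tz":15,"turn":5.8},{"tx":40,"ty":-170,"tz":10,"turn":7.4},{"tx":40,"ty":-186,"tz":0,"turn":9},{"tx":40,"ty":-186,"tz":-15,"turn":10.2},{"tx":40,"ty":-186,"tz":-30,"turn":10.8},{"tx":40,"ty":-186,"tz":-36,"turn":10.8},{"tx":40,"ty":-186,"tz":-36,"turn":10.8}]'
python3 - <<'E'
from h import *
s=read_state();print(s['wrist_force'],R.from_rotvec(s['tcp_rot']).as_matrix()[:,1:].round(4))
c='wrist';im=viewer.get_image(c);cv2.imwrite('pics/w6.png',im[:,:,::-1])
E
```

```text
t: 10.95
position: [0.5098, 0.1635, 0.1045]
tcp_rot: [-0.117, -3.136, 0.002]
wrist_force: [-0.2, 0.4, -1.9]
width: 0.0112
grasp_force: 40.0
[-0.17253673  0.3671761  -1.89603549] [[ 7.450e-02 -3.300e-03]
 [ 9.972e-01 -9.000e-04]
 [-1.100e-03 -1.000e+00]]
```

View pics/w6.png

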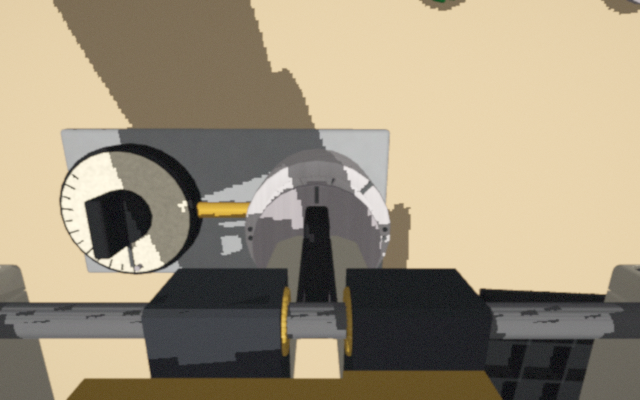

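The lid hovers over the chamber: its bar is at col 317 and the rim spans cols 246–390. The knob bar reads zero. I'll descend.

```bash
python3 -m creep '[{"tx":1.5,"ty":0.5,"tz":-2,"turn":0},{"tx":1.5,"ty":0.5,"tz":-5,"turn":0},{"tx":1.5,"ty":0.5,"tz":-8,"turn":0},{"tx":1.5,"ty":0.5,"tz":-12,"turn":0},{"tx":1.5,"ty":0.5,"tz":-12,"turn":0}]'
```

```text
t: 11.5
position: [0.512, 0.1642, 0.094]
tcp_rot: [-0.114, -3.139, 0.0]
wrist_force: [-0.2, -0.3, -1.7]
width: 0.0115
grasp_force: 40.0
```

```bash
python3 -m creep '[{"tx":0,"ty":0,"tz":-3,"turn":0},{"tx":0,"ty":0,"tz":-6,"turn":0},{"tx":0,"ty":0,"tz":-8.5,"turn":0},{"tx":0,"ty":0,"tz":-10,"turn":0},{"tx":0,"ty":0,"tz":-10,"turn":0}]'
```

```text
t: 12.0
position: [0.5122, 0.1642, 0.0845]
tcp_rot: [-0.114, -3.139, 0.0]
wrist_force: [0.6, -0.1, -2.1]
width: 0.0118
grasp_force: 40.0
```

```bash
python3 -m creep '[{"tx":0,"ty":0,"tz":-0.7,"turn":0},{"tx":0,"ty":0,"tz":-1.2,"turn":0},{"tx":0,"ty":0,"tz":-1.2,"turn":0}]'
```

```text
t: 12.3
position: [0.5124, 0.1642, 0.0842]
tcp_rot: [0.114, 3.139, 0.0]
wrist_force: [-2.9, -1.1, 5.1]
width: 0.012
grasp_force: 40.0
```

```bash
python3 -m creep '[{"tx":0,"ty":0,"tz":0,"turn":0},{"tx":0,"ty":0,"tz":0,"turn":-0.7},{"tx":0,"ty":0,"tz":0,"turn":-1.4},{"tx":0,"ty":0,"tz":0,"turn":-2.1},{"tx":0,"ty":0,"tz":0,"turn":-2.8},{"tx":0,"ty":0,"tz":0,"turn":-3.5},{"tx":0,"ty":0,"tz":0,"turn":-4.2},{"tx":0,"ty":0,"tz":0,"turn":-5},{"tx":0,"ty":0,"tz":0,"turn":-5}]' - 55
python3 -c "
from h import *
s=read_state();print(s['ft_torque'],R.from_rotvec(s['tcp_rot']).as_matrix()[:,1])"
```

```text
t: 13.2
position: [0.5125, 0.1641, 0.0842]
tcp_rot: [0.795, 3.039, 0.0]
wrist_force: [-2.2, -1.5, 5.6]
width: 0.0111
grasp_force: 55.0
[-0.35857627  0.48952035  0.05149405] [4.89644990e-01 8.71921866e-01 2.09263111e-04]
```

```bash
python3 -m creep '[{"tx":0,"ty":0,"tz":0,"turn":-0.7},{"tx":0,"ty":0,"tz":0,"turn":-1.4},{"tx":0,"ty":0,"tz":0,"turn":-2.1},{"tx":0,"ty":0,"tz":0,"turn":-2.8},{"tx":0,"ty":0,"tz":0,"turn":-3.4},{"tx":0,"ty":0,"tz":0,"turn":-4},{"tx":0,"ty":0,"tz":0,"turn":-4},{"tx":0,"ty":0,"tz":0,"turn":-4}]' - 55
python3 - <<'E'
from h import *
s=read_state();y=R.from_rotvec(s['tcp_rot']).as_matrix()[:,1];print(s['ft_torque'],np.degrees(np.arctan2(y[1],y[0])))
a=viewer.get_image('top');w=viewer.get_image('wrist')
cv2.imwrite('pics/end.png',w[:,:,::-1])
E
```

```text
t: 14.0
position: [0.5124, 0.1639, 0.0842]
tcp_rot: [1.307, 2.856, -0.0]
wrist_force: [-2.5, -4.1, 5.2]
width: 0.0116
grasp_force: 55.0
[-0.69886533  0.61093699  0.09753012] 40.81967067961928
```

View pics/end.png

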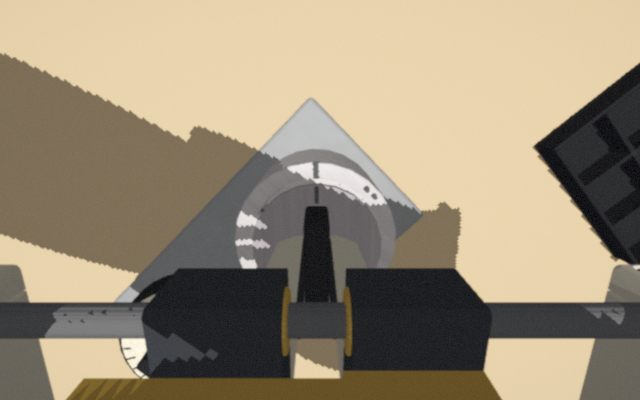

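The bar at col 316 points straight at the vent line (row 169, col 316). The lid is seated and turned 44.8°, with the spring torque felt, so I'll hand in.

```bash
python3 -c "
from cell import ctrl
print(ctrl.close_job())"
```

```text
the job is handed in; nothing more can be done
None
```

The job is handed in: the peak knob is at its zero stop, and the lid is seated in the chamber, turned about 45° clockwise to the vent mark and still gripped at 55 N; the verdict was not shown.

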